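# Hold the spindle in the ribbon winder for the helper

### The job

Ring the desk bell by pressing its plunger fully down and letting it come back up, to call the helper who fits the retaining clip. Then take the orange-gripped steel spindle out of the rack, thread it tip first down through the upper and then the lower brass bushing of the ribbon winder, and finish still holding it there, upright, still, with about 15 mm of its tip sticking out below the lower arm and its orange grip clear above the upper arm. Leave the two other rods hanging in the rack, and the jars, shears and spare reel where they are.

Things in the scene. Friction and masses are not known exactly. Their poses are not given: they have to be found in the camera images.
- bell_top (a point): top centre of the desk bell's brass plunger head (disc 24 mm across, 5 mm thick, top 60 mm above the table when up). It stands on a silver dome bell, 76 mm across, on a black foot 86 mm across fixed to the table. Press straight down
- bell_plunger (a joint): travel of the bell's plunger in m: 0 is up, 0.008 is fully down on its stop; a spring pushes it back up (about 2 N at the start, 5 N fully down)
- rack: plywood rod rack fixed to the table, a bridge 60 mm (x) by 224 mm (y) and 100 mm high; its three rod holes (13 mm) lie in a row along its own y axis at -65, 0 and +65 mm; origin at the centre of its underside. Three rods hang upright in them with their grips resting on the top and their upper ends 155 mm above the table
- spindle_grip (a point): centre of the orange plastic grip of the spindle, half-way up the grip; the grip is a cylinder 20 mm across and 55 mm long. Below it is a plain steel rod 10 mm across and 95 mm long with a tapered tip; z runs along the rod towards the grip. Mass about 0.09 kg. Hangs upright in any one of the rack's three holes, grip centre about 127 mm above the table
- spindle_tip (a point): the free lower end of the spindle, 122.5 mm below the grip's centre and 95 mm below the grip's lower edge
- winder: the ribbon winder, a brown wooden C-frame fixed to the table: two arms, one above the other, reach along its own +x from a column that ends level with the upper arm, so nothing stands above 104 mm. Base board 150 x 100 mm, 8 mm thick, origin under its centre. An empty cardboard reel (28 mm bore, 64 mm across) is fixed between the arms around the bushings' axis
- upper_bushing (a point): centre of the hole of the upper brass bushing at its top face, 104 mm above the table, 20 mm along +x from the winder's origin. Both bushings are 44 mm square and 12 mm thick, with 13 mm holes chamfered to 19 mm at the top, on one vertical axis
- lower_bushing (a point): centre of the hole of the lower brass bushing at its underside, 40 mm above the table, straight below upper_bushing; the bushing's top face is at 52 mm. The base board below is 8 mm thick. Axes are those of the winder, z up
- green_rod_grip (a point): centre of the green grip of a wooden rod of the same size as the spindle, hanging in another hole of the rack; leave it
- blue_rod_grip (a point): centre of the blue grip of a wooden rod of the same size, hanging in another hole of the rack; leave it
- jam_jar: dark jam jar with a red lid, 64 mm across, 85 mm high, origin under its centre; leave it
- honey_jar: amber jar with a green lid, 64 mm across, 85 mm high, origin under its centre; leave it
- shears: pruning shears lying flat, about 180 mm long, 18 mm high, wooden handles towards -x of their own frame, origin under the pivot; leave them
- empty_reel: spare cardboard reel standing on its end, 72 mm across, 30 mm high, 28 mm bore, origin under its centre; leave it
Things that resemble listed ones, but are neither listed nor needed, are in the scene too. What is shaped like the part that bears spindle_grip but black is not meant.

How it is judged (in metres and radians):
On the way, in this order (a step that is already met when the one before it is completed fails the run):
1. the bell's plunger is pressed down to its stop (value of joint bell_plunger above 0.007 m), for 0.05 s.
2. the plunger is back up (value of joint bell_plunger below 0.002 m), for 0.05 s.
3. the spindle's tip has passed through the upper bushing (z of spindle_tip in the frame of upper_bushing below -0.014 m and horizontal distance between spindle_tip and upper_bushing below 0.007 m), for 0.05 s.
At the end, for the whole second after the job is handed in: Spindle held by the fingers through both bushings, still, within 5 degrees of upright, tip 8 to 23 mm below the lower arm and within 6 mm of the axis, grip 5 mm or more above the upper arm; bell plunger up; other rods moved under 20 mm, jars, shears and spare reel under 30 mm (z of spindle_tip in the frame of lower_bushing between -0.023 and -0.008 m and horizontal distance between spindle_tip and lower_bushing below 0.006 m and z of spindle_grip in the frame of upper_bushing above 0.033 m and angle between spindle_grip's own z axis and vertical below 0.09 rad and contact force between the fingers and spindle above 2 N and linear speed of spindle below 0.02 m/s and value of joint bell_plunger below 0.002 m and distance of each of green_rod_grip, blue_rod_grip from where it was at the start of the episode below 0.02 m and distance of each of jam_jar, honey_jar, shears, empty_reel from where it was at the start of the episode below 0.03 m); the arm keeps its last pose, push and grip.
It fails at once if another rod is pulled out of the rack (distance of any of green_rod_grip, blue_rod_grip from where it was at the start of the episode above 0.05 m).
It fails at once if a jar, the shears or the spare reel is knocked away (distance of any of jam_jar, honey_jar, shears, empty_reel from where it was at the start of the episode above 0.05 m).
It also fails if it takes over 58 s, if anything falls off the work surface, if the arm or the gripper's body presses on something with over 40 N, if the wrist force passes 120 N, or if a joint passes its speed limit or range.

### The arm

A 6-joint arm with a two-finger parallel gripper is mounted at the origin on the work surface. World frame = base frame: x ahead of the robot, y to its left, z up, the work surface at z = 0. Lengths are in mm, angles in rad, forces in N, time in s.
With the tool pointing down it reaches from about 275 to 750 mm from the base axis. Payload 10.2 kg.
Tool frame: the origin (TCP) lies at the centre of the arm's flange, where the gripper is bolted on; the fingertips stand 173 mm ahead of it and the grasp point (between the pads) lies 155 mm ahead of it; z points along the fingers, y is the line along which they close (so a half turn about z gives the same grasp; the last joint's range is limited). The gripper opens to 85 mm and grips with 20 to 120 N. Pads are 22 mm wide; open, the fingers measure 114 mm over their backs; the gripper's body (76 mm by 85 mm) begins 54 mm behind the grasp point. The pads swing forward as they close: fully open they stand 13 mm farther back than shut.
Start: joints at [1.061, 0.313, 1.498, -0, 1.331, -0.223], TCP at [148.528, 503.559, 404.694] pointing down, gripper open.
Joint ranges: [-2.94, 2.94], [-0.97, 2.17], [0.19, 2.56], [-1.23, 4.37], [0.02, 3.11], [-2.88, 2.88]. Speed limits (rad/s): [2.39, 2.39, 3.01, 3.14, 3.14, 3.14].

### API

Orientations are given as a unit quaternion [w, x, y, z].
In Python, from workcell import read_state, snapshot, camera_info, sign_off, recognise, place_of gives the robot as it stands.
- The arm moves only by the tool arm_command, never from a script. Its argument "motion" is a list of rows, each a list of 3 entries, a list of its own where there are three numbers: the shift along the world's x, y, z each as a share of 30 cm, from -1 to 1, then the turn, a rotation vector about the world's x, y, z each as a share of 1.5 rad, from -1 to 1, then the opening in per cent of the stroke, from 0 (shut) to 100 (fully open). A call has 1 to 10 rows; each row is the pose to reach, as a shift and turn from the pose commanded when the call began; what a row does not reach only later rows make up. A row lasts 1/10 s, in which the tool goes at most 50 mm and 8.59 degrees, less where a joint would pass 70% of its speed; a pose out of reach is approached as far as the arm can. A call with a number of a shift or a turn outside -1 to 1 is refused whole. A call with a gripper value outside its range is refused whole. The fingers move at their own pace and stop on an object; "newtons" is the grip in N (left out, the last holds). Time passes only in rows, so rows that repeat a pose let the fingers close. It gives the time, the measured TCP pose, the force, the opening and the grip force at its end, in the units of the state.
- read_state(): the state, without advancing time (a new reading comes with each control period).
- snapshot(name): name is "side" or "top"; returns the picture (420x560x3 uint8, blue, green, red); there is no depth.
- camera_info(name): a dict with "fx", "fy", "cx", "cy" (pixels), "rvec" (rotation vector, rad) and "tvec" (3), from world to camera coordinates, as OpenCV has them. Camera axes: x right, y down, z forward; pixel columns grow to the right and rows downward; lengths in mm; the calibration is good to about 2 mm. A picture is of the moment at which its call begins. camera_info takes no time and is no camera call.
- sign_off(): hands the job in; it is judged then, once.
Trained networks look in the newest picture that a camera, given by its name, has taken for a name from the list of things; names that differ only in an ending like _2 or _b are one class to them, and where a whole thing is asked for, a point or a joint stands for the part that bears it (a point fixed in the world has none). Each returns a list of dicts, best first, with "confidence" (0 to 1); they miss things now and then, are a little off and sometimes report something else, mostly with a low value. They report only what shows in the picture. A call takes as long as a camera call. They do not tell look-alikes from the thing itself.
- recognise(name, camera): "centre" ([row, column] in pixels, amid what is visible of it).
- place_of(name, camera): "centre" ([row, column] in pixels: a listed point, or the origin of a listed thing).
The state is a dict: "time_s": time; "qpos": joint angles; "joint_velocities": joint speeds; "effort": joint torques, N m; "tcp_pos": TCP position; "eef_rot": TCP orientation; "force": force on the tool from outside, world axes, zero at the start; "wrist_torque": the same for the moment, N m; "width": finger opening in mm; "gripper_force": force on a finger pad.
Only numpy, scipy, OpenCV 4.12 (cv2) and the standard library are available. Lean on these libraries where they do the work, as an engineer would, in place of code of your own. Each camera call takes 0.05 s, during which the arm holds its last target. There are 200 camera calls.

## Working session

There is one attempt and no reset: what is moved stays moved. The work goes in short steps, Python scripts to look and compute and a tool call to move; the robot and the scene stay as the last step left them, time stands still between calls to the robot, and variables do not carry over. Pictures are saved under pics/ and viewed, at most 10 in all, crops included, and the job is handed in when it is done.

Besides the shell and the picture viewer there is one more tool, called by a JSON object that holds its "fn" and its "kwargs", one argument or row to a line. arm_command: Moves the arm, as the interface text tells. Shift numbers are shares of 30 cm and turn numbers shares of 1.5 rad, none past 1 either way. Its arguments: {"type":"object","properties":{"motion":{"type":"array"},"newtons":{"type":"number"}},"required":["motion"]}

```bash
mkdir -p pics; cat > h.py <<'E'
import numpy as np, cv2
from workcell import *
def cam(n):
    c=camera_info(n);K=np.array([[c['fx'],0,c['cx']],[0,c['fy'],c['cy']],[0,0,1.]])
    return K,np.array(c['rvec'],float).reshape(3),np.array(c['tvec'],float).reshape(3)
def onz(n,rc,z):
    K,r,t=cam(n);R=cv2.Rodrigues(r)[0]
    d=R.T@np.linalg.inv(K)@np.array([rc[1],rc[0],1.]);o=-R.T@t
    return o+d*(z-o[2])/d[2]
def px(n,p):
    K,r,t=cam(n);q=cv2.projectPoints(np.array(p,float).reshape(-1,1,3),r,t,K,None)[0].reshape(-1,2)
    return q[:,::-1]
E
python3 - <<'E'
from h import *
for n in('top','side'):
    cv2.imwrite(f'pics/{n}0.png',snapshot(n))
    K,r,t=cam(n);print(n,K[0,0],(-cv2.Rodrigues(r)[0].T@t).round())
    for o,z in(('bell_top',60),('spindle_grip',127),('upper_bushing',104),('green_rod_grip',127),('blue_rod_grip',127),('rack',0),('winder',0),('jam_jar',0),('honey_jar',0),('shears',0),('empty_reel',0)):
        print(o,[(round(d['confidence'],2),np.round(d['centre']).tolist(),onz(n,d['centre'],z)[:2].round(1).tolist()) for d in place_of(o,n)[:4]])
print(read_state())
E
```

```text
top 527.8439649104981 [ 495.  -26. 1400.]
bell_top [(0.54, [232.0, 383.0], [531.1, -295.0]), (0.42, [228.0, 260.0], [543.4, 17.7]), (0.33, [240.0, 134.0], [516.0, 335.8])]
spindle_grip [(0.54, [142.0, 269.0], [749.7, -8.6]), (0.47, [141.0, 311.0], [751.1, -112.1]), (0.42, [237.0, 162.0], [522.7, 252.2]), (0.4, [289.0, 144.0], [398.4, 293.1])]
upper_bushing [(0.74, [224.0, 259.0], [552.4, 17.0])]
green_rod_grip [(0.44, [239.0, 135.0], [517.3, 315.4])]
blue_rod_grip [(0.6, [289.0, 261.0], [395.7, 13.3]), (0.58, [142.0, 268.0], [749.5, -6.6]), (0.54, [228.0, 260.0], [540.5, 15.8])]
rack [(0.69, [235.0, 171.0], [528.9, 256.1]), (0.23, [141.0, 266.0], [778.5, 1.0])]
winder [(0.74, [228.0, 259.0], [544.8, 20.5])]
jam_jar [(0.68, [144.0, 227.0], [772.0, 105.8])]
honey_jar [(0.96, [144.0, 312.0], [770.8, -123.5])]
shears [(0.61, [289.0, 261.0], [385.0, 17.0])]
empty_reel [(0.9, [143.0, 266.0], [773.3, 0.7])]
side 525.7138108846965 [459. 918. 625.]
bell_top [(0.56, [176.0, 316.0], [523.9, -288.9])]
spindle_grip [(0.77, [303.0, 377.0], [393.1, 285.0]), (0.57, [284.0, 290.0], [528.2, 256.4])]
u
[... 534 characters left out ...]
{'time_s': 1.2, 'qpos': array([ 1.06058349e+00,  3.12879247e-01,  1.49767032e+00,  8.77182031e-06,
        1.33098875e+00, -2.23426362e-01]), 'joint_velocities': array([-0.00107832,  0.00018632,  0.00208171, -0.00255203, -0.00050647,
       -0.00162561]), 'effort': array([ 5.28216406e-04, -4.12180960e+01, -2.59896684e+01, -2.11217152e-04,
        5.89644460e-04, -2.43539631e-05]), 'tcp_pos': array([148.53687187, 503.55986862, 404.7159871 ]), 'eef_rot': array([5.76716695e-06, 1.42903372e-01, 9.89736644e-01, 2.68896279e-05]), 'force': array([-0.09337123,  0.22336372,  0.58464739]), 'wrist_torque': array([-0.00269709, -0.03412197,  0.0407347 ]), 'gripper_force': 0.0, 'width': 85.25096245463727}
```

View pics/top0.png

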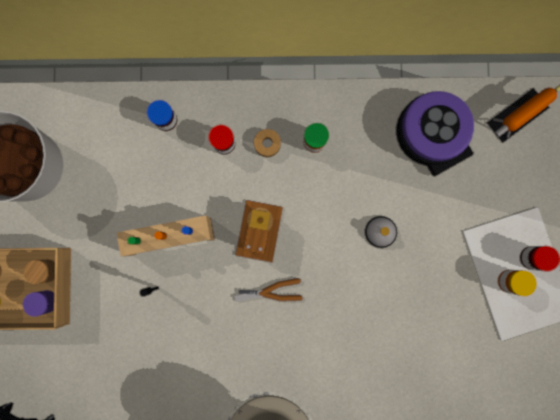

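View pics/side0.png

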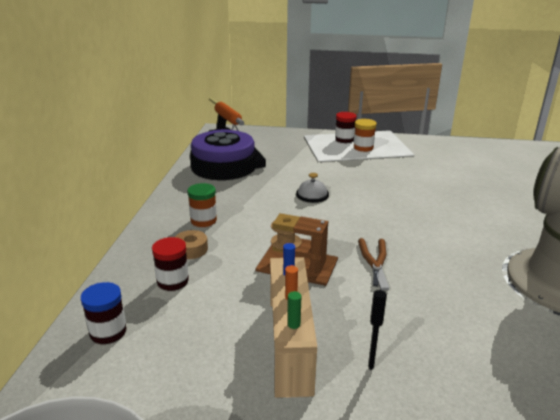

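The top view shows the rods as green (240,134), orange (236,160) and blue (230,187). The brass bushing is at about (219,260) and the bell head at (232,384). The side view agrees: orange grip at (280,291), bell head at (176,313), bushing at about (224,287). Next I refine by colour.

```bash
cat >> h.py <<'E'
def blob(im,lo,hi,r0,r1,c0,c1):
    m=cv2.inRange(cv2.cvtColor(im,cv2.COLOR_BGR2HSV),lo,hi)[r0:r1,c0:c1]
    n,l,s,c=cv2.connectedComponentsWithStats(m);k=1+s[1:,4].argmax()
    x,y,w,h,a=s[k];return [c[k][1]+r0,c[k][0]+c0],(y+r0,y+h+r0-1,x+c0,x+w+c0-1),a
def tri(p,q):
    A=[]
    for n,rc in(('top',p),('side',q)):
        K,r,t=cam(n);P=K@np.c_[cv2.Rodrigues(r)[0],t];A+=[rc[1]*P[2]-P[0],rc[0]*P[2]-P[1]]
    v=np.linalg.svd(np.array(A))[2][3];return v[:3]/v[3]
E
python3 - <<'E'
from h import *
T=cv2.imread('pics/top0.png');S=cv2.imread('pics/side0.png')
O=((3,150,90),(17,255,255));G=((45,80,30),(85,255,255));B=((105,120,60),(130,255,255));Y=((20,110,60),(32,255,255))
for n,c,a,b in(('orange',O,(222,248,150,172),(260,300,280,305)),('green',G,(228,252,122,146),(285,330,282,308)),('blue',B,(220,242,176,200),(240,272,278,300)),('bush',Y,(200,240,240,280),(210,232,270,305)),('bell',Y,(220,245,372,396),(168,184,300,328))):
    p=blob(T,*c,*a);q=blob(S,*c,*b);print(n,p,q,tri(p[0],q[0]).round(1),'top@127',onz('top',p[0],127).round(1))
big=np.hstack([cv2.resize(T[195:275,110:290],None,fx=2.2,fy=2.2,interpolation=2),cv2.resize(T[205:285,340:420],None,fx=2.2,fy=2.2)])
b2=cv2.resize(S[165:345,245:345],None,fx=2.2,fy=2.2,interpolation=2)
o=np.zeros((b2.shape[0]+big.shape[0],max(big.shape[1],b2.shape[1]),3),np.uint8);o[:big.shape[0],:big.shape[1]]=big;o[big.shape[0]:,:b2.shape[1]]=b2
cv2.imwrite('pics/c.png',o);print(o.shape)
E
```

```text
orange ([np.float64(235.22222222222223), np.float64(160.0)], (np.int32(231), np.int32(239), np.int32(154), np.int32(166)), np.int32(99)) ([np.float64(278.9934640522876), np.float64(290.9738562091503)], (np.int32(266), np.int32(298), np.int32(285), np.int32(297)), np.int32(306)) [526.1 254.3 135. ] top@127 [526.1 256.1 127. ]
green ([np.float64(240.19736842105263), np.float64(133.35526315789474)], (np.int32(237), np.int32(243), np.int32(128), np.int32(140)), np.int32(76)) ([np.float64(309.37899543378995), np.float64(293.7511415525114)], (np.int32(292), np.int32(328), np.int32(288), np.int32(300)), np.int32(438)) [514.6 319.6 129.3] top@127 [514.7 320.3 127. ]
blue ([np.float64(230.04918032786884), np.float64(186.45901639344262)], (np.int32(227), np.int32(233), np.int32(182), np.int32(191)), np.int32(61)) ([np.float64(253.9777777777778), np.float64(288.6)], (np.int32(243), np.int32(267), np.int32(284), np.int32(294)), np.int32(225)) [537.6 190.3 138.5] top@127 [537.9 192.3 127. ]
bush ([np.float64(219.23461538461538), np.float64(259.2692307692308)], (np.int32(210), np.int32(228), np.int32(250), np.int32(268)), np.int32(260)) ([np.float64(219.85185185185185), np.float64(278.85185185185185)], (np.int32(214), np.int32(227), np.int32(274), np.int32(286)), np.int32(54)) [570.3  17.9 102.5] top@127 [562.2  16.4 127. ]
bell ([np.float64(230.94871794871796), np.float64(384.53846153846155)], (np.int32(228), np.int32(234), np.int32(381), np.int32(388)), np.int32(39)) ([np.float64(174.0), np.float64(312.6666666666667)], (np.int32(173), np.int32(175), np.int32(310), np.int32(316)), np.int32(12)) [ 532.8 -298.5   60.5] top@127 [ 530.9 -285.   127. ]
(572, 572, 3)
```

View pics/c.png

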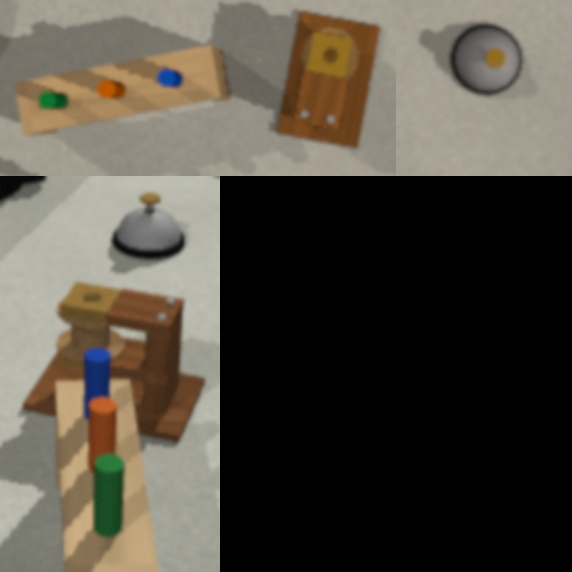

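The crop confirms the layout: the bushing hole is at about (220,260.4) in the top view and (220,286.8) in the side view, and the bell head is at about (231,384.5). First I go to the bell.

{"fn": "arm_command", "kwargs": {
  "motion": [
    [[1, -1, 0], [0, 0, -0.74], 0],
    [[1, -1, 0], [0, 0, -0.74], 0],
    [[1, -1, 0], [0, 0, -0.74], 0],
    [[1, -1, 0], [0, 0, -0.74], 0],
    [[1, -1, 0], [0, 0, -0.74], 0],
    [[1, -1, 0], [0, 0, -0.74], 0],
    [[1, -1, 0], [0, 0, -0.74], 0],
    [[1, -1, 0], [0, 0, -0.74], 0],
    [[1, -1, 0], [0, 0, -0.74], 0],
    [[1, -1, 0], [0, 0, -0.74], 0]
  ]
}}

```text
time_s: 2.2
tcp_pos: [450.3, 201.5, 404.4]
eef_rot: [0.0, 0.645, 0.765, -0.0]
force: [-0.6, 0.0, 0.1]
width: -0.0
gripper_force: 0.0
```

```bash
python3 - <<'E'
from h import *
print('bush',tri((220,260.4),(220,286.8)).round(1),onz('top',(220,260.4),104).round(1),onz('side',(220,286.8),104).round(1))
print('bell',onz('top',(230.95,384.5),60).round(1),onz('side',(174,312.7),60).round(1))
E
```

```text
bush [561.6  14.5 101.5] [561.5  14.4 104. ] [561.1  18.8 104. ]
bell [ 532.7 -298.5   60. ] [ 532.9 -299.6   60. ]
```

{"fn": "arm_command", "kwargs": {
  "motion": [
    [[0.28, -1, 0], [0, 0, 0], 0],
    [[0.28, -1, 0], [0, 0, 0], 0],
    [[0.28, -1, 0], [0, 0, 0], 0],
    [[0.28, -1, 0], [0, 0, 0], 0],
    [[0.28, -1, 0], [0, 0, 0], 0],
    [[0.28, -1, 0], [0, 0, 0], 0],
    [[0.28, -1, 0], [0, 0, 0], 0]
  ]
}}

```text
time_s: 2.9
tcp_pos: [533.0, -99.5, 404.3]
eef_rot: [0.0, 0.644, 0.765, -0.0]
force: [-0.4, 0.4, 0.0]
width: 0.3
gripper_force: 0.0
```

{"fn": "arm_command", "kwargs": {
  "motion": [
    [[0, -0.675, -0.2], [0, 0, 0], 0],
    [[0, -0.675, -0.4], [0, 0, 0], 0],
    [[0, -0.675, -0.5], [0, 0, 0], 0],
    [[0, -0.675, -0.5], [0, 0, 0], 0],
    [[0, -0.675, -0.5], [0, 0, 0], 0],
    [[0, -0.675, -0.5], [0, 0, 0], 0],
    [[0, -0.675, -0.5], [0, 0, 0], 0],
    [[0, -0.675, -0.5], [0, 0, 0], 0],
    [[0, -0.675, -0.5], [0, 0, 0], 0]
  ]
}}

```text
time_s: 3.8
tcp_pos: [533.1, -297.5, 256.3]
eef_rot: [0.001, 0.642, 0.766, 0.0]
force: [0.4, 0.6, 1.0]
width: -0.1
gripper_force: 0.0
```

```bash
python3 - <<'E'
from h import *
s=read_state();print(s['tcp_pos'],s['force'])
T=snapshot('top');S=snapshot('side')
cv2.imwrite('pics/b.png',np.hstack([cv2.resize(T[190:270,345:425],None,fx=5,fy=5),cv2.resize(S[130:210,270:350],None,fx=5,fy=5)]))
E
```

```text
[ 533.13015753 -297.5246096   256.32731658] [0.40158474 0.61129442 1.0191791 ]
```

View pics/b.png

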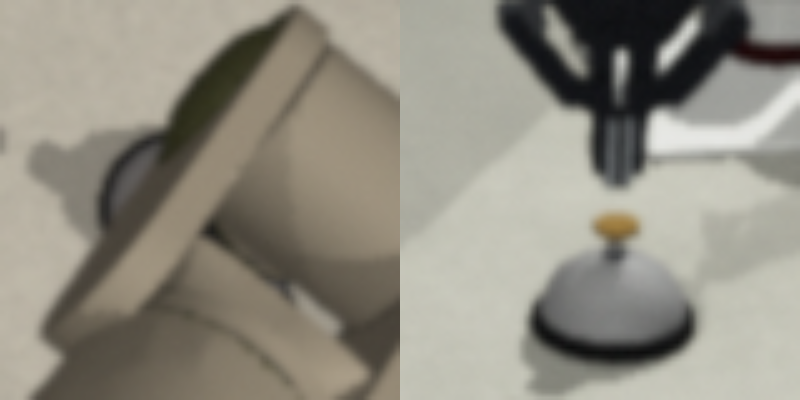

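The side view shows the shut fingertips (row ~185 of the crop) directly above the plunger head (row ~225). Now I press.

{"fn": "arm_command", "kwargs": {
  "motion": [
    [[0, -0.002, -0.06], [0, 0, 0], 0],
    [[0, -0.002, -0.085], [0, 0, 0], 0],
    [[0, -0.002, -0.1], [0, 0, 0], 0],
    [[0, -0.002, -0.104], [0, 0, 0], 0],
    [[0, -0.002, -0.104], [0, 0, 0], 0],
    [[0, -0.002, -0.104], [0, 0, 0], 0]
  ]
}}

```text
time_s: 4.5
tcp_pos: [532.7, -299.1, 225.3]
eef_rot: [0.0, 0.643, 0.766, 0.0]
force: [-4.2, 4.5, 12.2]
width: 0.2
gripper_force: 6.4
```

{"fn": "arm_command", "kwargs": {
  "motion": [
    [[0, 0, -0.005], [0, 0, 0], 0],
    [[0, 0, -0.005], [0, 0, 0], 0],
    [[0, 0, -0.005], [0, 0, 0], 0]
  ]
}}

```text
time_s: 4.8
tcp_pos: [532.7, -299.0, 225.1]
eef_rot: [0.0, 0.643, 0.766, 0.0]
force: [-8.2, 9.2, 21.7]
width: -0.2
gripper_force: 11.6
```

{"fn": "arm_command", "kwargs": {
  "motion": [
    [[0, 0, 0.15], [0, 0, 0], 0],
    [[0, 0, 0.3], [0, 0, 0], 0],
    [[0, 0.1, 0.45], [0, 0, 0], 0],
    [[0, 0.25, 0.6], [0, 0, 0], 50],
    [[0, 1, 0.65], [0, 0, 0], 100],
    [[0, 1, 0.65], [0, 0, 0], 100],
    [[0, 1, 0.65], [0, 0, 0], 100],
    [[0, 1, 0.65], [0, 0, 0], 100],
    [[0, 1, 0.65], [0, 0, 0], 100],
    [[0, 1, 0.65], [0, 0, 0], 100]
  ]
}}

```text
time_s: 5.8
tcp_pos: [532.0, 4.5, 418.3]
eef_rot: [0.001, 0.641, 0.768, 0.001]
force: [0.5, 0.8, 0.0]
width: 85.3
gripper_force: 0.0
```

{"fn": "arm_command", "kwargs": {
  "motion": [
    [[-0.02, 0.85, 0], [0, 0, 0], 100],
    [[-0.02, 0.85, 0], [0, 0, 0], 100],
    [[-0.02, 0.85, 0], [0, 0, 0], 100],
    [[-0.02, 0.85, 0], [0, 0, 0], 100],
    [[-0.02, 0.85, 0], [0, 0, 0], 100],
    [[-0.02, 0.85, 0], [0, 0, 0], 100],
    [[-0.02, 0.85, -0.05], [0, 0, 0], 100],
    [[-0.02, 0.85, -0.1], [0, 0, 0], 100],
    [[-0.02, 0.85, -0.1], [0, 0, 0], 100]
  ]
}}

```text
time_s: 6.7
tcp_pos: [526.7, 254.6, 385.3]
eef_rot: [-0.001, 0.643, 0.766, -0.002]
force: [-0.3, 0.0, 0.3]
width: 85.3
gripper_force: 0.0
```

{"fn": "arm_command", "kwargs": {
  "motion": [
    [[0, 0, -0.15], [0, 0, 0], 100],
    [[0, 0, -0.25], [0, 0, 0], 100],
    [[0, 0, -0.33], [0, 0, 0], 100],
    [[0, 0, -0.335], [0, 0, 0], 100],
    [[0, 0, -0.335], [0, 0, 0], 100],
    [[0, 0, -0.335], [0, 0, 0], 100]
  ]
}}

```text
time_s: 7.3
tcp_pos: [527.0, 255.3, 288.5]
eef_rot: [0.001, 0.643, 0.766, 0.001]
force: [0.4, 0.8, 0.5]
width: 85.1
gripper_force: 0.0
```

```bash
python3 - <<'E'
from h import *
s=read_state();print(s['tcp_pos'],s['force'])
S=snapshot('side')
cv2.imwrite('pics/g.png',cv2.resize(S[200:400,220:380],None,fx=3,fy=3))
E
```

```text
[527.03770596 255.28323008 288.49099194] [0.3518005  0.78392305 0.52903923]
```

View pics/g.png

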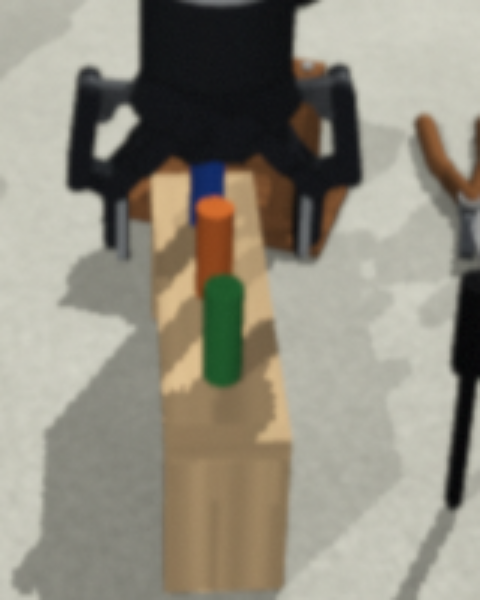

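The side crop shows the open fingers (columns ~117 and ~305) straddling the orange grip (~213), with green and blue clear. Now I close and lift slightly.

{"fn": "arm_command", "kwargs": {
  "motion": [
    [[0, 0, 0], [0, 0, 0], 0],
    [[0, 0, 0], [0, 0, 0], 0],
    [[0, 0, 0], [0, 0, 0], 0],
    [[0, 0, 0], [0, 0, 0], 0],
    [[0, 0, 0], [0, 0, 0], 0],
    [[0, 0, 0], [0, 0, 0], 0],
    [[0, 0, 0], [0, 0, 0], 0],
    [[0, 0, 0], [0, 0, 0], 0]
  ],
  "newtons": 60
}}

```text
time_s: 8.15
tcp_pos: [526.5, 255.5, 286.7]
eef_rot: [0.0, 0.643, 0.766, 0.0]
force: [-1.2, -0.5, 2.5]
width: 18.6
gripper_force: 58.4
```

{"fn": "arm_command", "kwargs": {
  "motion": [
    [[0, 0, 0.05], [0, 0, 0], 0],
    [[0, 0, 0.15], [0, 0, 0], 0],
    [[0, 0, 0.25], [0, 0, 0], 0],
    [[0, 0, 0.35], [0, 0, 0], 0],
    [[0, 0, 0.45], [0, 0, 0], 0],
    [[0, 0, 0.45], [0, 0, 0], 0],
    [[0, 0, 0.45], [0, 0, 0], 0]
  ]
}}

```text
time_s: 8.85
tcp_pos: [526.5, 255.4, 421.1]
eef_rot: [-0.0, 0.643, 0.766, -0.0]
force: [-0.7, 0.3, -1.8]
width: 18.7
gripper_force: 58.6
```

{"fn": "arm_command", "kwargs": {
  "motion": [
    [[0.117, -0.8, 0], [0, 0, 0], 0],
    [[0.117, -0.8, 0], [0, 0, 0], 0],
    [[0.117, -0.8, 0], [0, 0, 0], 0],
    [[0.117, -0.8, 0], [0, 0, 0], 0],
    [[0.117, -0.8, 0], [0, 0, 0], 0],
    [[0.117, -0.8, 0], [0, 0, 0], 0],
    [[0.117, -0.8, -0.05], [0, 0, 0], 0],
    [[0.117, -0.8, -0.07], [0, 0, 0], 0],
    [[0.117, -0.8, -0.07], [0, 0, 0], 0],
    [[0.117, -0.8, -0.07], [0, 0, 0], 0]
  ]
}}

```text
time_s: 9.85
tcp_pos: [561.6, 16.0, 400.4]
eef_rot: [-0.0, 0.643, 0.766, -0.0]
force: [-0.4, 0.3, -0.2]
width: 18.6
gripper_force: 60.0
```

```bash
python3 - <<'E'
from h import *
s=read_state();p=s['tcp_pos'];print(p,s['force'])
S=snapshot('side');T=snapshot('top')
for o in('spindle_tip','spindle_grip','upper_bushing'):print(o,[(round(d['confidence'],2),np.round(d['centre'],1).tolist()) for d in place_of(o,'side')[:2]])
tz=p[2]-281.7
print('exp tip',px('side',[[p[0],p[1],tz],[p[0],p[1],tz+95],[561.5,15.5,104]]).round(1).tolist())
a=cv2.resize(S[120:240,240:340],None,fx=5,fy=5,interpolation=cv2.INTER_CUBIC)
b=cv2.resize(T[180:260,230:290],None,fx=5,fy=5);o=np.zeros((600,800,3),np.uint8);o[:,:500]=a;o[:400,500:]=b
cv2.imwrite('pics/t.png',o)
E
```

```text
[561.64549998  15.96628188 400.41331402] [-0.42437056  0.34140274 -0.24386681]
spindle_tip [(0.77, [217.7, 287.8]), (0.61, [365.8, 370.1])]
spindle_grip [(0.88, [155.3, 288.5]), (0.67, [308.4, 377.3])]
upper_bushing [(0.7, [220.1, 284.2])]
exp tip [[212.8, 286.8], [168.9, 287.6], [219.2, 286.8]]
```

View pics/t.png

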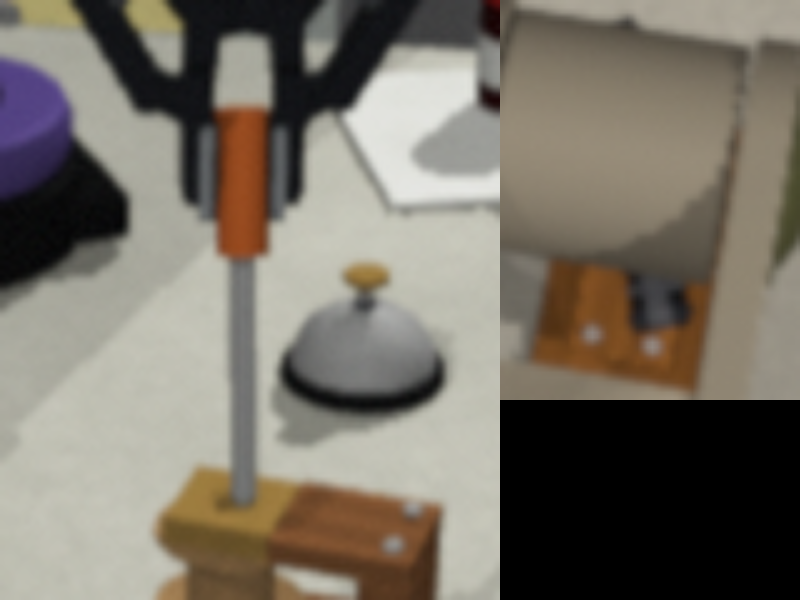

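The crop shows the rod tip at about (221,288) full-frame, lower than the (213,287) expected if upright. The rod may lean towards the camera, which this view shows poorly. I lift it and turn the tool 90° so any such lean shows sideways.

{"fn": "arm_command", "kwargs": {
  "motion": [
    [[0, 0, 0.1], [0, 0, 0], 0],
    [[0, 0, 0.1], [0, 0, -1], 0],
    [[0, 0, 0.1], [0, 0, -1], 0],
    [[0, 0, 0.1], [0, 0, -1], 0],
    [[0, 0, 0.1], [0, 0, -1], 0],
    [[0, 0, 0.1], [0, 0, -1], 0],
    [[0, 0, 0.1], [0, 0, -1], 0],
    [[0, 0, 0.1], [0, 0, -1], 0],
    [[0, 0, 0.1], [0, 0, -1], 0],
    [[0, 0, 0.1], [0, 0, -1], 0]
  ]
}}

```text
time_s: 11.1
tcp_pos: [561.6, 15.5, 430.7]
eef_rot: [0.0, 0.981, 0.193, 0.0]
force: [0.5, 0.3, -1.5]
width: 18.8
gripper_force: 60.0
```

{"fn": "arm_command", "kwargs": {
  "motion": [
    [[0, 0, 0], [0, 0, -0.05], 0],
    [[0, 0, 0], [0, 0, -0.05], 0],
    [[0, 0, 0], [0, 0, -0.05], 0],
    [[0, 0, 0], [0, 0, -0.05], 0]
  ]
}}

```text
time_s: 11.5
tcp_pos: [561.6, 15.5, 430.6]
eef_rot: [0.0, 0.987, 0.16, 0.0]
force: [0.1, 0.1, -0.6]
width: 18.5
gripper_force: 60.0
```

```bash
python3 - <<'E'
from h import *
s=read_state();p=s['tcp_pos'];print(p,s['eef_rot'],s['force'])
S=snapshot('side');cv2.imwrite('pics/s2.png',S)
for o in('spindle_tip','spindle_grip'):print(o,[(round(d['confidence'],2),np.round(d['centre'],1).tolist()) for d in place_of(o,'side')[:2]])
tz=p[2]-281.7
print('exp tip,gripbottom,top',px('side',[[p[0],p[1],tz],[p[0],p[1],tz+95],[p[0],p[1],tz+150]]).round(1).tolist())
a=cv2.resize(S[90:240,230:350],None,fx=4,fy=4,interpolation=cv2.INTER_CUBIC)
cv2.imwrite('pics/u.png',a)
E
```

```text
[561.62067286  15.46567305 430.55136964] [9.23621917e-06 9.87115182e-01 1.60011295e-01 4.39133834e-05] [ 0.11680347  0.08652166 -0.59952332]
spindle_tip [(0.75, [364.9, 368.7]), (0.68, [346.0, 289.5])]
spindle_grip [(0.81, [139.9, 285.0]), (0.77, [303.8, 379.0])]
exp tip,gripbottom,top [[199.2, 287.1], [154.0, 287.9], [125.8, 288.4]]
```

View pics/u.png

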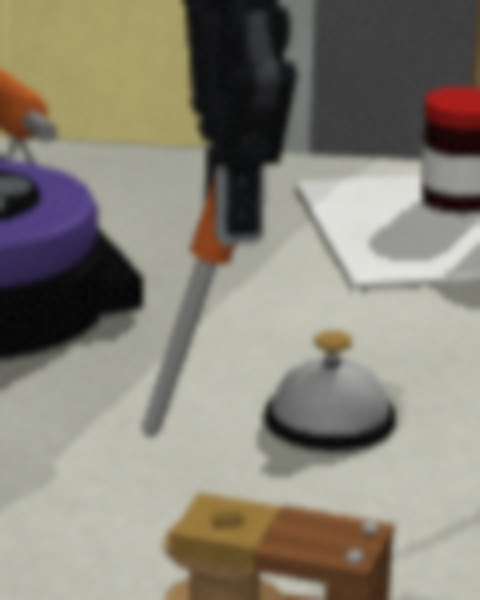

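The lean is confirmed: the rod runs from (154.5,283) at the grip's lower edge to (197.5,267.5) at the tip, about 17° in the pad plane. I work out the tool tilt that makes it upright.

```bash
cat >> h.py <<'E'
from scipy.optimize import least_squares
from scipy.spatial.transform import Rotation as Ro
def pose():
    s=read_state();w,x,y,z=s['eef_rot'];R=Ro.from_quat([x,y,z,w]).as_matrix();return s['tcp_pos'],R
def fit(gb,tip):
    "lean: rod direction d (down), distance G->tip, from side pixels of grip bottom and tip"
    p,R=pose();G=p+155*R[:,2];n=R[:,1]
    def d(v):return Ro.from_rotvec(v[0]*n).apply(Ro.from_rotvec(v[1]*np.cross(n,[0,0,1])/np.linalg.norm(np.cross(n,[0,0,1]))).apply([0,0,-1.]))
    def f(v):
        u=d(v);q=px('side',[G+u*(v[2]-95),G+u*v[2]]);return np.r_[(q-[gb,tip]).ravel(),v[1]*10,(v[2]-126.7)/4]
    r=least_squares(f,[0,0,126.7]);u=d(r.x);return r.x,r.fun,G,u,G+u*r.x[2],n
E
python3 - <<'E'
from h import *
v,res,G,u,t,n=fit((153.8,283),(197.0,267.7))
print('deg',np.degrees(v[:2]).round(1),'len',v[2].round(1),'res',res.round(2),'tip',t.round(1),'u',u.round(3),'n',n.round(3))
ax=np.cross(u,[0,0,-1]);a=np.arcsin(np.linalg.norm(ax));rv=ax/np.linalg.norm(ax)*a;print('turn shares',(rv/1.5).round(3))
p,R=pose();newG=G;newTCP=G-Ro.from_rotvec(rv).apply(155*R[:,2]);print('shift keeping G',((newTCP-p)/300).round(4),p)
E
```

```text
deg [17.2  2. ] len 127.0 res [-0.27 -0.21  0.18  0.03  0.35  0.08] tip [598.6  23.  154.3] u [ 0.291  0.06  -0.955] n [ 0.315 -0.949  0.   ]
turn shares [-0.04   0.197  0.   ]
shift keeping G [ 0.1504  0.0308 -0.0233] [561.62564194  15.45695663 430.54080141]
```

{"fn": "arm_command", "kwargs": {
  "motion": [
    [[0.05, 0.015, -0.005], [-0.02, 0.063, 0], 0],
    [[0.1, 0.03, -0.013], [-0.04, 0.127, 0], 0],
    [[0.145, 0.048, -0.023], [-0.062, 0.19, 0], 0],
    [[0.145, 0.048, -0.023], [-0.062, 0.19, 0], 0],
    [[0.145, 0.048, -0.023], [-0.062, 0.19, 0], 0],
    [[0.145, 0.048, -0.023], [-0.062, 0.19, 0], 0],
    [[0.145, 0.048, -0.023], [-0.062, 0.19, 0], 0]
  ]
}}

```text
time_s: 12.35
tcp_pos: [604.6, 29.6, 424.2]
eef_rot: [0.023, 0.976, 0.157, -0.147]
force: [0.5, -0.7, -1.0]
width: 18.6
gripper_force: 59.9
```

```bash
python3 - <<'E'
from h import *
p,R=pose();G=p+155*R[:,2];print(p,R.round(3).tolist(),G)
S=snapshot('side')
q=px('side',[G-[0,0,126.9-k] for k in(0,95)]+[[561.5,15.5,104]]);print('exp tip,gb,bush',q.round(1).tolist())
print([(round(d['confidence'],2),np.round(d['centre'],1).tolist()) for d in place_of('spindle_tip','side')[:3]])
a=cv2.resize(S[90:240,230:350],None,fx=4,fy=4,interpolation=cv2.INTER_CUBIC)
cv2.imwrite('pics/v.png',a)
E
```

```text
[604.5952973   29.61783957 424.23859758] [[0.908, 0.314, -0.279], [0.3, -0.949, -0.091], [-0.294, -0.001, -0.956]] [561.34963714  15.47915779 276.06670229]
exp tip,gb,bush [[199.1, 287.2], [153.9, 288.0], [219.2, 286.8]]
[(0.73, [200.5, 286.3]), (0.65, [363.3, 371.9])]
```

View pics/v.png

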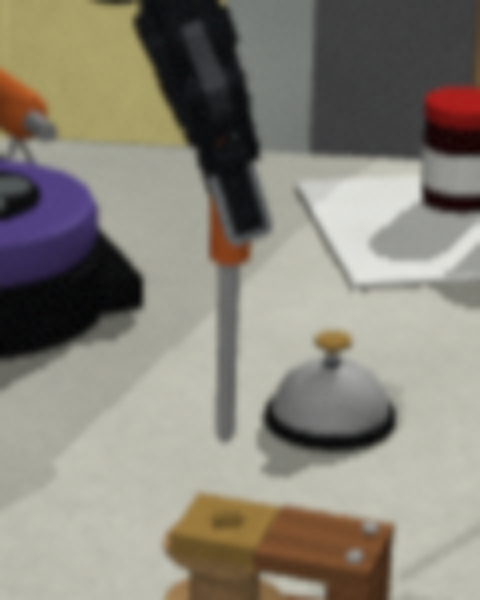

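The rod now looks upright: tip at about (199,286.3), bushing hole at about (220,287). I lower it carefully while watching the force.

{"fn": "arm_command", "kwargs": {
  "motion": [
    [[-0.002, 0.002, -0.07], [0, 0, 0], 0],
    [[-0.002, 0.002, -0.13], [0, 0, 0], 0],
    [[-0.002, 0.002, -0.145], [0, 0, 0], 0],
    [[-0.002, 0.002, -0.155], [0, 0, 0], 0],
    [[-0.002, 0.002, -0.165], [0, 0, 0], 0],
    [[-0.002, 0.002, -0.175], [0, 0, 0], 0],
    [[-0.002, 0.002, -0.18], [0, 0, 0], 0],
    [[-0.002, 0.002, -0.18], [0, 0, 0], 0]
  ]
}}

```text
time_s: 13.25
tcp_pos: [604.5, 30.5, 369.6]
eef_rot: [0.023, 0.976, 0.157, -0.147]
force: [0.5, 0.6, -0.8]
width: 18.7
gripper_force: 59.9
```

{"fn": "arm_command", "kwargs": {
  "motion": [
    [[0, 0, -0.02], [0, 0, 0], 0],
    [[0, 0, -0.04], [0, 0, 0], 0],
    [[0, 0, -0.06], [0, 0, 0], 0],
    [[0, 0, -0.08], [0, 0, 0], 0],
    [[0, 0, -0.09], [0, 0, 0], 0],
    [[0, 0, -0.09], [0, 0, 0], 0]
  ]
}}

```text
time_s: 13.85
tcp_pos: [604.5, 30.5, 342.0]
eef_rot: [0.023, 0.976, 0.157, -0.148]
force: [-0.4, 1.1, -0.0]
width: 18.9
gripper_force: 59.9
```

```bash
python3 - <<'E'
from h import *
p,R=pose();G=p+155*R[:,2];s=read_state();print(G,s['force'],s['wrist_torque'])
S=snapshot('side')
print('exp tip,gb',px('side',[G-[0,0,126.9],G-[0,0,31.9]]).round(1).tolist())
print([(round(d['confidence'],2),np.round(d['centre'],1).tolist()) for d in place_of('spindle_grip','side')[:3]])
a=cv2.resize(S[130:270,230:350],None,fx=4,fy=4,interpolation=cv2.INTER_CUBIC)
cv2.imwrite('pics/w.png',a)
E
```

```text
[560.85895398  16.278546   193.96098869] [-0.43643452  1.12701405 -0.03159291] [ 0.03539673 -0.12476516  0.03571602]
exp tip,gb [[235.2, 286.8], [193.4, 287.5]]
[(0.77, [306.9, 379.2]), (0.52, [182.8, 287.0]), (0.5, [280.2, 169.1])]
```

View pics/w.png

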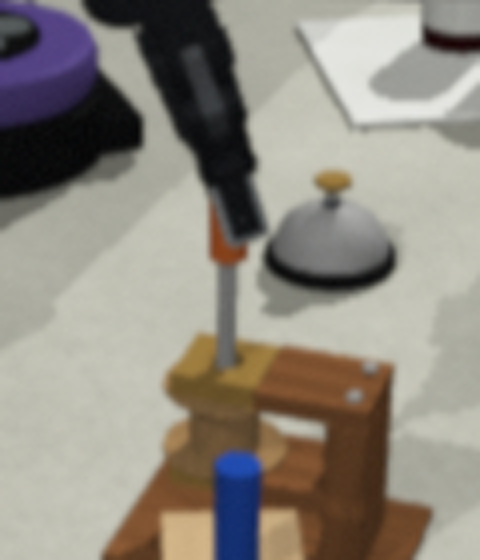

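The rod is in the upper bushing and the forces are near zero. I continue slowly through the lower one.

{"fn": "arm_command", "kwargs": {
  "motion": [
    [[0, 0, -0.02], [0, 0, 0], 0],
    [[0, 0, -0.035], [0, 0, 0], 0],
    [[0, 0, -0.05], [0, 0, 0], 0],
    [[0, 0, -0.065], [0, 0, 0], 0],
    [[0, 0, -0.08], [0, 0, 0], 0],
    [[0, 0, -0.08], [0, 0, 0], 0]
  ]
}}

```text
time_s: 14.55
tcp_pos: [604.5, 30.4, 317.8]
eef_rot: [0.023, 0.976, 0.157, -0.148]
force: [0.8, -0.2, -0.6]
width: 18.6
gripper_force: 59.9
```

{"fn": "arm_command", "kwargs": {
  "motion": [
    [[0, 0, -0.02], [0, 0, 0], 0],
    [[0, 0, -0.04], [0, 0, 0], 0],
    [[0, 0, -0.055], [0, 0, 0], 0],
    [[0, 0, -0.06], [0, 0, 0], 0],
    [[0, 0, -0.06], [0, 0, 0], 0],
    [[0, 0, -0.06], [0, 0, 0], 0],
    [[0, 0, -0.06], [0, 0, 0], 0]
  ]
}}

```text
time_s: 15.25
tcp_pos: [604.6, 30.5, 300.9]
eef_rot: [0.023, 0.976, 0.157, -0.147]
force: [-0.1, 0.8, -1.3]
width: 18.7
gripper_force: 59.9
```

```bash
python3 - <<'E'
from h import *
p,R=pose();G=p+155*R[:,2];s=read_state();print(G,s['force'],s['wrist_torque'],s['gripper_force'])
S=snapshot('side')
print('exp gb, front rim',px('side',[G-[0,0,31.9],G-[0,-10,31.9],[561,16,104]]).round(1).tolist())
a=cv2.resize(S[150:270,230:350],None,fx=5,fy=5,interpolation=cv2.INTER_CUBIC)
cv2.imwrite('pics/x.png',a)
E
```

```text
[561.13144069  16.26060081 152.7461286 ] [-0.12462947  0.79191536 -1.29790973] [ 0.07516054 -0.15513803  0.00381077] 59.89666700363159
exp gb, front rim [[212.0, 287.1], [214.4, 286.5], [219.3, 287.0]]
```

View pics/x.png

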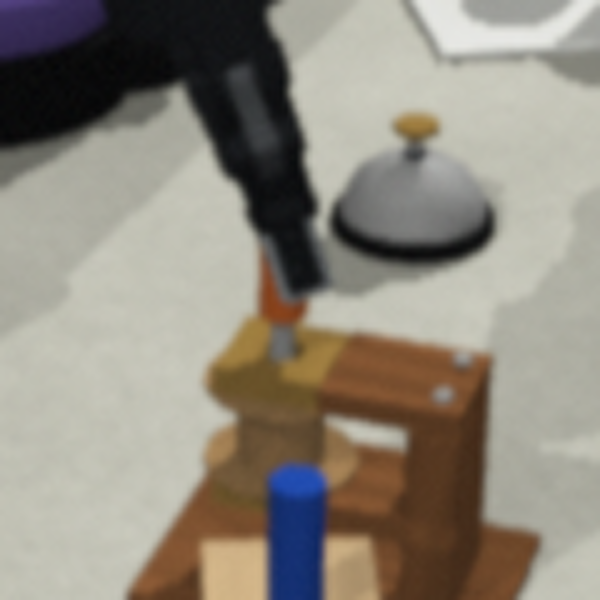

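The grip's rim is at row 214.4, exactly as expected, so the tip is about 14 mm below the lower arm. The forces are near zero, the bell plunger is up and the blue rod is in place. I hand in.

```bash
python3 -c "from workcell import *; print(sign_off())"
```

```text
the job is handed in; nothing more can be done
None
```

I rang the bell and handed the job in with the spindle still held through both bushings, its tip about 14 mm below the lower arm by calculation; no verdict came back.

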